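# Clamp a bored block and hold a bore probe centred in it

## Robot

A 7-joint arm with a two-finger parallel gripper is mounted at the origin on the work surface. World frame = base frame: x ahead of the robot, y to its left, z up, the work surface at z = 0. Lengths are in m, angles in rad, forces in N, time in s.
With the tool pointing down it reaches from about 0.35 to 0.9 m from the base axis. Payload 8.1 kg.
Tool frame: the origin (TCP) lies midway between the tips of the shut fingers; the grasp point (between the pads) lies 19 mm behind it; x points along the fingers, y is the direction in which the jaws open and shut, and the axes are right-handed (so a half turn about x gives the same grasp; the last joint's range is limited). The gripper opens to 92 mm and grips with 3 to 60 N. Pads are 19 mm wide; open, the fingers measure 130 mm over their backs; the gripper's body (75 mm by 190 mm) begins 47 mm behind the grasp point.
Start: joints at [-1.292, 0.434, 0.025, 1.573, -0.012, 1.134, -0.075], TCP at [0.233, 0.58, 0.227] pointing down, gripper open.
Joint ranges: [-2.62, 2.62], [-0.44, 2.09], [-1.27, 1.32], [0.08, 2.57], [-1.32, 4.46], [0.12, 2], [-2.74, 2.74]. Speed limits (rad/s): [2.22, 2.22, 3.01, 3.01, 3.14, 3.14, 3.14].

## Interface

Orientations are given as a rotation vector (axis times angle).
In Python, from cell import env gives the robot as it stands. The module is installed in compiled form; this text tells all that it offers. Calls block until the motion is done:
- env.move_pose(position, orientation): joint-space move of the TCP to a pose.
- env.servo_line(position, ori=None, vel=0.15): straight line of the TCP; ori=None keeps the orientation; vel is the mean speed in m/s.
- env.goto_joints(angles): joint-space move.
- env.gripper_to(opening, squeeze=None): finger opening in m; squeeze is the grip in N (None keeps the last); returns when the fingers have stopped.
- env.pause(seconds).
- env.ik(position, orientation): joint angles nearest the present ones, or None.
- env.get_image(name): name is "scene" or "side" or "wrist"; returns the picture (384x512x3 uint8, red, green, blue); there is no depth.
- env.camera_model(name): a dict with "camera_matrix" (3x3 intrinsics, pixels), "R" (3x3) and "t" (3): a world point X has camera coordinates R X + t; the wrist camera has in their place "mount" (4x4, takes a point from camera to tool coordinates, whose origin is the TCP and whose axes are the tool frame's). Camera axes: x right, y down, z forward; pixel columns grow to the right and rows downward; lengths in m; the calibration is good to about 2 mm. A picture is of the moment at which its call begins: read the wrist's pose just before it. camera_model takes no time and is no camera call.
A pose or a line that the arm cannot do raises env.PlanningError and nothing moves.
- env.close_job(): hands the job in, once; it reports no verdict.
Trained networks look in the newest picture that a camera, given by its name, has taken for a name from the list of things; names that differ only in an ending like _2 or _b are one class to them, and where a whole thing is asked for, a point or a joint stands for the part that bears it (a point fixed in the world has none). Each returns a list of dicts, best first, with "score" (0 to 1); they miss things now and then, are a little off and sometimes report something else, mostly with a low value. They report only what shows in the picture. A call takes as long as a camera call. They do not tell look-alikes from the thing itself.
- env.look_for(camera, name): "extent" ([left, top, right, bottom] in pixels, round what is visible of it).
- env.mark_of(camera, name): "uv" ([column, row] in pixels: a listed point, or the origin of a listed thing).
Readings, each from a call of its own:
- env.read_time(): time.
- env.read_joint_positions(): joint angles.
- env.read_qd(): joint speeds.
- env.read_effort(): joint torques, N m.
- env.read_tool_pos(): TCP position.
- env.read_tool_rot(): TCP orientation.
- env.read_ft_force(): force on the tool from outside, world axes, zero at the start.
- env.read_moment(): the same for the moment, N m.
- env.read_opening(): finger opening in m.
Only numpy, scipy, OpenCV 4.12 (cv2) and the standard library are available. Lean on these libraries where they do the work, as an engineer would, in place of code of your own. Each camera call takes 0.05 s, during which the arm holds its last target.

## Task

Crank the vise handle clockwise until the sliding jaw clamps the bored block firmly, and let go of the handle. Then take the bore probe out of its stand by its black handle and, keeping it upright, lower the steel stem into the block's bore from above without touching the block, until the tip is about half-way down the bore. Finish while holding it there, still and centred, not letting go, and leave the tub, tape roll and wrench alone.

Things in the scene. Friction and masses are not known exactly. Their poses are not given: they have to be found in the camera images.
- vise: grey quick-action machine vise, bolted to the bench. Origin on its underside (bench height). Its own z is up; the jaws close along its own y. Bed 100 mm (x) by 205 mm (y, from -125 to +80), its top 22 mm above the bench. Fixed jaw at the +y end, inner face at y = +45 mm, 90 mm wide, top at 65 mm. The crank is at the -y end.
- jaw: the vise's sliding jaw, 90 x 25 mm, top 62 mm above the bench; its origin is at the vise's origin when the crank reads 0. Its clamping face is then at vise y = -17 mm (62 mm opening) and moves 6 mm towards +y per radian of crank, pushing the block against the fixed jaw
- crank (a joint): crank of the vise, vertical axis, rad: 0 = jaw open, grows clockwise seen from above (tightening), end stop 2.25. At 0 the crank arm points along the vise's own +x, at 1.57 along its -y. The jaw has the block tight against the fixed jaw from about 2.0 on; about 2.2 is a firm clamp, the end stop does no harm. Friction (about 3.5 N at the knob) keeps it where it is left
- crank_pivot (a point): point on the crank's vertical axis, 48 mm above the bench (top of the hub); the knob circles it at radius 55 mm
- knob_grip (a point): centre of the crank knob's grip, 74 mm above the bench: an upright black cylinder, 18 mm diameter, 48 mm tall (46 to 94 mm above the bench), that spins freely on the end of the crank arm, so it can be held from above without turning the gripper. Crank arm and hub below it reach to 48 mm above the bench at most
- block: plain aluminium block, 50 x 50 x 50 mm, loose on the vise bed between the jaws, with a vertical round 20 mm bore right through its centre. Origin at the centre of its underside, z up
- bore_mouth (a point): centre of the bore's upper mouth, on the block's top face (72 mm above the bench); its z is the bore's axis, up. The bore is 50 mm deep
- stand: plywood stand fixed to the bench, 70 x 70 mm, 90 mm high, open at front and back; the probe hangs upright through a 13 mm hole in the middle of its 10 mm thick top plate. Origin at the centre of its underside
- probe: the bore probe as a whole: steel stem 8 mm diameter, 75 mm long, below a black handle with two thin metal bands, 24 mm diameter, 56 mm tall. Origin at the stem's tip, z up along the stem. In the stand the handle rests on the top plate, its underside 90 mm above the bench, and the tip is 15 mm above the bench. About 0.12 kg
- probe_grip (a point): centre of the probe's handle, half-way up it, on the axis, 103 mm above the stem's tip; 118 mm above the bench while in the stand
- probe_tip (a point): the tip (lower end) of the probe's stem, on its axis
- tub: bystander: white plastic tub with lid, 68 mm diameter, 60 mm high, origin at the centre of its underside
- tape: bystander: roll of brown packing tape lying flat, 70 mm outer diameter, 22 mm high, origin at the centre of its underside
- wrench: bystander: steel wrench about 180 mm long lying flat on the bench, origin on its underside at mid-length
There are look-alikes about, which are no part of the job. Several things have the shape of the vise; the one meant has the colours described above. There is more than one size of the probe; the job needs the smaller.

How it is judged:
On the way, in this order (a step that is already met when the one before it is completed fails the run):
1. the vise is cranked tight on the block and the crank is let go, the probe still in its stand (value of joint crank above 1.8 rad and contact force between jaw and block above 4 N and contact force between the fingers and vise below 0.2 N and distance of probe_tip from where it was at the start of the episode below 0.02 m), for 0.3 s.
2. the probe is held by the fingers, upright, its tip above the block's top (height (world z) of probe_tip above 0.074 m and contact force between the fingers and probe above 1 N and angle between probe's own z axis and vertical below 0.2 rad), for 0.1 s.
At the end, for the whole second after the job is handed in: The fingers hold the probe upright (within 0.08 rad) and still, its tip 15 to 35 mm below the bore's mouth and within 4 mm of the bore's axis, touching neither block nor vise; the block sits level, clamped by the jaw with more than 4 N, the crank turned past 1.8 rad and let go (horizontal distance between probe_tip and bore_mouth below 0.004 m and z of probe_tip in the frame of bore_mouth between -0.035 and -0.015 m and angle between probe's own z axis and vertical below 0.08 rad and linear speed of probe below 0.02 m/s and contact force between the fingers and probe above 1 N and contact force between probe and block below 0.2 N and contact force between each of probe, the fingers and vise below 0.2 N and contact force between jaw and block above 4 N and value of joint crank above 1.8 rad and angle between block's own z axis and vertical below 0.05 rad); the arm keeps its last pose, push and grip.
It fails at once if the probe touches the block (contact force between probe and block above 0.5 N).
It fails at once if the tub is disturbed (distance of tub from where it was at the start of the episode above 0.03 m).
It fails at once if the tape roll is disturbed (distance of tape from where it was at the start of the episode above 0.03 m).
It fails at once if the wrench is disturbed (distance of wrench from where it was at the start of the episode above 0.03 m).
It also fails if it takes over 67 s, if anything falls off the work surface, if the arm or the gripper's body presses on something with over 40 N, if the wrist force passes 120 N, or if a joint passes its speed limit or range.

## Working session

There is one attempt and no reset: what is moved stays moved. The work goes in short steps, each a Python script; the robot and the scene stay as the last script left them, time stands still between calls to the robot, and variables do not carry over. Pictures are saved under pics/ and viewed, and the job is handed in when it is done.

```bash
mkdir -p pics; ls; python3 - <<'E'
from cell import env
import cv2,numpy as np
for n in ["scene","side","wrist"]:
    im=env.get_image(n); cv2.imwrite(f"pics/{n}0.png",im[:,:,::-1])
    m=env.camera_model(n); print(n,{k:np.round(v,4).tolist() for k,v in m.items()})
    for o in ["vise","stand","probe","block","crank","knob_grip","probe_grip","bore_mouth","crank_pivot","tub","tape","wrench"]:
        print(o,[(np.round(d['uv']).tolist(),round(d['score'],2)) for d in env.mark_of(n,o)])
print(env.read_tool_pos(),env.read_tool_rot(),env.read_time())
E
```

```text
pics
scene {'camera_matrix': [[396.7817, 0.0, 256.1908], [0.0, 396.7817, 193.3083], [0.0, 0.0, 1.0]], 'R': [[-0.2697, 0.9628, 0.0188], [0.6098, 0.1859, -0.7705], [-0.7453, -0.1963, -0.6372]], 't': [0.1571, -0.2722, 1.3528]}
vise [([202.0, 215.0], 0.83), ([189.0, 153.0], 0.65), ([349.0, 222.0], 0.32), ([264.0, 182.0], 0.15)]
stand [([351.0, 225.0], 0.97), ([349.0, 219.0], 0.33)]
probe [([351.0, 219.0], 0.85)]
block [([200.0, 208.0], 0.86)]Traceback (most recent call last):
  File "<stdin>", line 7, in <module>
ValueError: it knows: block, bore_mouth, crank_pivot, jaw, knob_grip, probe, probe_grip, probe_tip, stand, tape, tub, vise, wrench
```

```bash
python3 - <<'E'
from cell import env
import cv2,numpy as np
for n in ["scene","side","wrist"]:
    im=env.get_image(n); cv2.imwrite(f"pics/{n}1.png",im[:,:,::-1])
    m=env.camera_model(n); print(n,{k:np.round(v,4).tolist() for k,v in m.items()})
    for o in ["vise","stand","probe","block","knob_grip","probe_grip","bore_mouth","crank_pivot","tub","tape","wrench"]:
        print(o,[(np.round(d['uv']).tolist(),round(d['score'],2)) for d in env.mark_of(n,o)])
print(env.read_tool_pos(),env.read_tool_rot(),env.read_time())
E
```

```text
scene {'camera_matrix': [[396.7817, 0.0, 256.1908], [0.0, 396.7817, 193.3083], [0.0, 0.0, 1.0]], 'R': [[-0.2697, 0.9628, 0.0188], [0.6098, 0.1859, -0.7705], [-0.7453, -0.1963, -0.6372]], 't': [0.1571, -0.2722, 1.3528]}
vise [([200.0, 212.0], 0.98), ([186.0, 153.0], 0.92), ([364.0, 184.0], 0.15)]
stand [([349.0, 223.0], 0.68), ([350.0, 216.0], 0.66)]
probe [([347.0, 219.0], 0.84), ([184.0, 287.0], 0.18)]
block [([203.0, 210.0], 0.83)]
knob_grip [([140.0, 200.0], 0.67), ([147.0, 139.0], 0.43)]
probe_grip [([362.0, 152.0], 0.77), ([361.0, 187.0], 0.59), ([203.0, 211.0], 0.49)]
bore_mouth [([201.0, 192.0], 0.91), ([141.0, 203.0], 0.55), ([199.0, 214.0], 0.53)]
crank_pivot [([148.0, 139.0], 0.66), ([154.0, 196.0], 0.59)]
tub [([186.0, 288.0], 0.71)]
tape [([268.0, 177.0], 0.85)]
wrench [([331.0, 302.0], 0.95), ([350.0, 220.0], 0.33)]
side {'camera_matrix': [[450.8937, 0.0, 250.8551], [0.0, 450.8937, 190.5411], [0.0, 0.0, 1.0]], 'R': [[0.9321, -0.3622, -0.0105], [-0.2852, -0.7156, -0.6376], [0.2234, 0.5973, -0.7703]], 't': [-0.5163, 0.197, 1.0996]}
vise [([206.0, 323.0], 0.68), ([279.0, 24
[... 256 characters left out ...]
128.0], 0.57), ([207.0, 159.0], 0.35)]
bore_mouth [([274.0, 225.0], 0.96)]
crank_pivot [([303.0, 266.0], 0.81), ([227.0, 349.0], 0.73), ([338.0, 206.0], 0.23)]
tub [([342.0, 205.0], 0.68), ([207.0, 129.0], 0.29)]
tape [([197.0, 231.0], 0.55)]
wrench [([284.0, 141.0], 0.71)]
wrist {'camera_matrix': [[270.8632, 0.0, 253.2201], [0.0, 270.8632, 197.8764], [0.0, 0.0, 1.0]], 'mount': [[-0.0005, -0.2443, 0.9697, -0.158], [1.0, -0.0003, 0.0004, 0.0001], [0.0002, 0.9697, 0.2443, -0.065], [0.0, 0.0, 0.0, 1.0]]}
vise []
stand []
probe []
block []
knob_grip []
probe_grip []
bore_mouth []
crank_pivot []
tub []
tape []
wrench []
[0.23287684 0.5800174  0.2267557 ] [ 0.29963099  1.54994891 -0.29950564] 2.05
```

View pics/scene0.png

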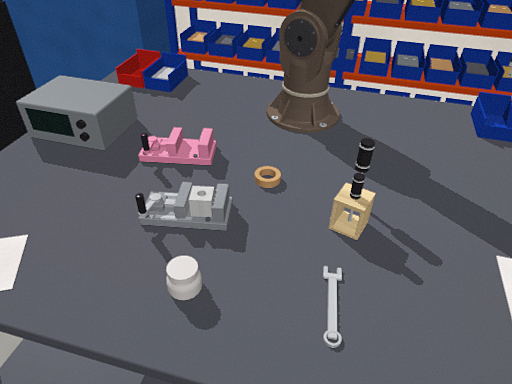

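```bash
sleep 1; ls pics
```

```text
scene0.png
scene1.png
side1.png
wrist1.png
```

View pics/side1.png

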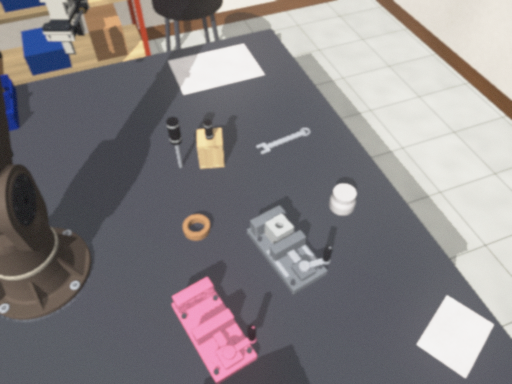

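```bash
cat > h.py <<'E'
from cell import env
import cv2,numpy as np
from scipy.spatial.transform import Rotation as R
def tri(a,b):
    P=[];
    for n in("scene","side"):
        m=env.camera_model(n);P.append(np.array(m["camera_matrix"])@np.c_[m["R"],m["t"]])
    X=cv2.triangulatePoints(P[0],P[1],np.array(a,float).reshape(2,1),np.array(b,float).reshape(2,1))[:,0]
    return X[:3]/X[3]
def proj(n,X):
    m=env.camera_model(n);c=m["R"]@np.array(X)+m["t"];u=m["camera_matrix"]@c;return u[:2]/u[2]
def onplane(n,uv,z):
    m=env.camera_model(n);Rm=np.array(m["R"]);c=-Rm.T@m["t"]
    d=Rm.T@np.linalg.inv(m["camera_matrix"])@np.array([*uv,1.]);return c+d*(z-c[2])/d[2]
E
python3 - <<'E'
from h import *
for k,a,b,z in [("knob",(140,202),(327,253),.074),("pivot",(154,196),(303,266),.048),("bore",(201,192),(274,225),.072),("pgrip",(361,187),(206,128),.118),("tallgrip",(362,152),(172,134),.12),("tape",(268,177),(197,231),.0),("tub",(186,288),(342,205),0),("wrench",(331,302),(284,141),0),("stand",(350,223),(212,159),0),("viseorg",(201,213),(279,247),0)]:
    print(k,tri(a,b).round(3),onplane("scene",a,z).round(3),onplane("side",b,z).round(3))
a=cv2.imread("pics/scene1.png");b=cv2.imread("pics/side1.png")
c=np.hstack([cv2.resize(a[120:260,110:250],(400,400),interpolation=2),cv2.resize(a[120:260,280:420],(400,400),interpolation=2)])
cv2.imwrite("pics/c1.png",c)
c=np.hstack([cv2.resize(b[180:320,210:350],(400,400),interpolation=2),cv2.resize(b[80:220,120:260],(400,400),interpolation=2)])
cv2.imwrite("pics/c2.png",c)
E
```

```text
knob [ 0.646 -0.249  0.074] [ 0.647 -0.249  0.074] [ 0.646 -0.249  0.074]
pivot [ 0.59  -0.247  0.046] [ 0.592 -0.247  0.048] [ 0.588 -0.247  0.048]
bore [ 0.567 -0.133  0.07 ] [ 0.573 -0.135  0.072] [ 0.564 -0.13   0.072]
pgrip [0.505 0.213 0.116] [0.508 0.212 0.118] [0.504 0.211 0.118]
tallgrip [0.407 0.201 0.14 ] [0.372 0.204 0.12 ] [0.41  0.221 0.12 ]
tape [ 0.391 -0.026  0.003] [ 0.381 -0.023  0.   ] [ 0.393 -0.028  0.   ]
tub [ 0.782 -0.09  -0.   ] [ 0.782 -0.089  0.   ] [ 0.783 -0.091  0.   ]
wrench [0.736 0.192 0.003] [0.733 0.193 0.   ] [0.738 0.193 0.   ]
stand [0.507 0.204 0.003] [0.498 0.207 0.   ] [0.509 0.203 0.   ]
viseorg [ 0.57  -0.147 -0.002] [ 0.568 -0.142  0.   ] [ 0.571 -0.151  0.   ]
```

View pics/c1.png

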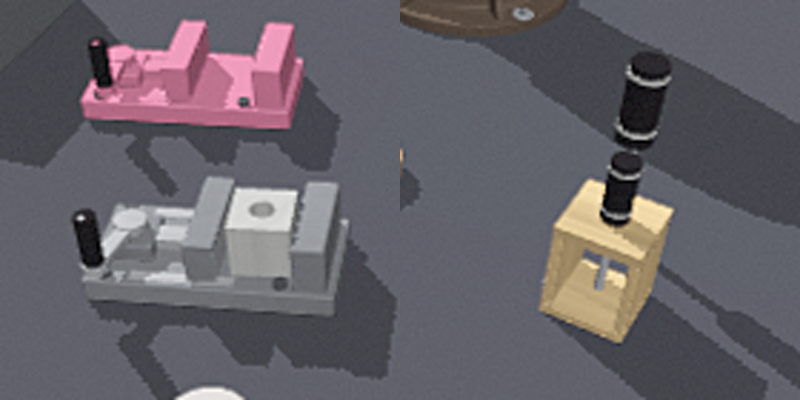

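View pics/c2.png

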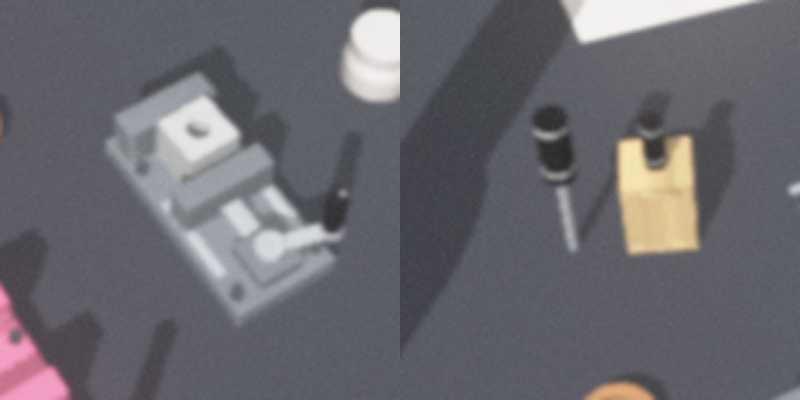

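The real candidates are:
- **Vises:** the pink one at scene (178,147) and the grey one holding the block at (187,207). Grey fits the description.
- **Probes:** a bigger free-standing one at scene (366,152) and a smaller one in the plywood stand at (357,187). The one in the stand is right.
- **Knobs:** grey vise at (141,203), pink vise at (145,142). I'll use the grey one.

The crops agree with all three choices. Next I'll look from above with the wrist camera.

```bash
cat >> h.py <<'E'
def ori(a):
    x=np.array([0,0,-1.]);y=np.array([np.cos(a),np.sin(a),0]);return R.from_matrix(np.c_[x,y,np.cross(x,y)]).as_rotvec()
def wpix(p,rv,uv,z):
    m=env.camera_model("wrist");M=np.array(m["mount"]);T=np.eye(4);T[:3,:3]=R.from_rotvec(rv).as_matrix();T[:3,3]=p
    W=T@M;d=W[:3,:3]@np.linalg.inv(m["camera_matrix"])@np.array([*uv,1.]);c=W[:3,3];return c+d*(z-c[2])/d[2]
def wproj(p,rv,X):
    m=env.camera_model("wrist");M=np.array(m["mount"]);T=np.eye(4);T[:3,:3]=R.from_rotvec(rv).as_matrix();T[:3,3]=p
    c=np.linalg.inv(T@M)@np.array([*X,1.]);u=np.array(m["camera_matrix"])@c[:3];return u[:2]/u[2]
E
python3 - <<'E'
from h import *
print(R.from_rotvec(env.read_tool_rot()).as_matrix().round(2))
for a in np.arange(-180,180,30):
  q=[env.ik(p,ori(np.radians(a))) for p in [(.58,-.19,.3),(.646,-.249,.056),(.505,.212,.1)]]
  print(a,[None if x is None else np.round(x,2).tolist() for x in q])
E
```

```text
[[ 0.    0.37  0.93]
 [ 0.    0.93 -0.37]
 [-1.    0.   -0.  ]]
-180 [[-0.48, 0.55, 1.16, 1.56, -0.51, 1.37, -2.41], [-0.31, 1.0, 1.14, 1.61, -0.97, 1.19, -2.08], [-0.3, 0.47, -0.26, 1.89, 0.16, 0.8, 2.49]]
-150 [[-0.48, 0.55, 1.16, 1.56, -0.51, 1.37, -1.89], [-0.31, 1.0, 1.14, 1.61, -0.97, 1.19, -1.56], [-1.23, 0.72, 1.15, 1.96, -0.8, 1.0, -2.31]]
-120 [[-0.48, 0.55, 1.16, 1.56, -0.51, 1.37, -1.36], [-0.24, 0.9, 0.95, 1.61, -0.81, 1.07, -1.15], [-1.23, 0.72, 1.15, 1.96, -0.8, 1.0, -1.78]]
-90 [[-0.42, 0.49, 1.02, 1.55, -0.43, 1.34, -0.92], [-0.16, 0.83, 0.78, 1.6, -0.66, 1.0, -0.74], [-0.96, 0.51, 0.65, 1.95, -0.42, 0.82, -1.65]]
-60 [[-0.4, 0.48, 0.99, 1.55, -0.41, 1.33, -0.42], [-0.15, 0.82, 0.75, 1.6, -0.64, 0.99, -0.24], [-0.9, 0.49, 0.56, 1.94, -0.36, 0.8, -1.19]]
-30 [[-0.42, 0.5, 1.03, 1.55, -0.43, 1.34, 0.13], [-0.13, 0.8, 0.72, 1.6, -0.61, 0.97, 0.27], [-0.86, 0.49, 0.5, 1.94, -0.32, 0.8, -0.7]]
0 [[-0.43, 0.5, 1.04, 1.55, -0.44, 1.34, 0.66], [-0.15, 0.82, 0.77, 1.6, -0.65, 0.99, 0.82], [-0.8, 0.47, 0.42, 1.93, -0.27, 0.79, -0.23]]
30 [[-0.43, 0.5, 1.05, 1.55, -0.44, 1.34, 1.19], [-0.13, 0.8, 0.71, 1.6, -0.6, 0.97, 1.31], [-0.72, 0.46, 0.31, 1.93, -0.2, 0.78, 0.22]]
60 [[-0.4, 0.48, 0.98, 1.55, -0.41, 1.33, 1.68], [-0.04, 0.76, 0.54, 1.59, -0.46, 0.93, 1.71], [-0.64, 0.45, 0.2, 1.92, -0.13, 0.78, 0.67]]
90 [[-0.37, 0.46, 0.92, 1.55, -0.38, 1.32, 2.17], [0.05, 0.73, 0.39, 1.58, -0.33, 0.9, 2.13], [-0.56, 0.45, 0.09, 1.91, -0.06, 0.78, 1.13]]
120 [[-0.27, 0.42, 0.74, 1.54, -0.29, 1.3, 2.6], [0.12, 0.71, 0.28, 1.58, -0.24, 0.89, 2.58], [-0.47, 0.45, -0.03, 1.9, 0.02, 0.78, 1.58]]
150 [[0.88, 0.57, -1.06, 1.44, 0.5, 1.42, 2.43], [0.87, 0.97, -1.07, 1.5, 0.88, 1.21, 2.27], [-0.39, 0.46, -0.15, 1.9, 0.09, 0.79, 2.03]]
```

```bash
python3 - <<'E'
from h import *
env.move_pose((.62,-.19,.24),ori(-np.pi/2))
p,r=env.read_tool_pos(),env.read_tool_rot()
im=env.get_image("wrist");cv2.imwrite("pics/w2.png",im[:,:,::-1]);np.save("w2.npy",np.r_[p,r]);print(p,r,env.read_time())
for o,z in [("knob_grip",.074),("crank_pivot",.048),("bore_mouth",.072),("vise",0),("block",.022)]:
    for d in env.mark_of("wrist",o): print(o,np.round(d['uv'],1),round(d['score'],2),wpix(p,r,d['uv'],z).round(4))
E
```

```text
[ 0.62037417 -0.18888852  0.23980801] [ 2.22052295  0.00274932 -2.22088833] 5.125
knob_grip [302.9 161.9] 0.69 [ 0.6488 -0.2479  0.074 ]
crank_pivot [292.4 200.8] 0.7 [ 0.594 -0.241  0.048]
crank_pivot [370.6 345.8] 0.45 [ 0.3627 -0.3703  0.048 ]
crank_pivot [180.5  55.5] 0.38 [ 0.7704 -0.1028  0.048 ]
vise [227.1 206.2] 0.9 [ 0.5726 -0.1488  0.    ]
block [213.7 206.5] 0.59 [ 0.5784 -0.1317  0.022 ]
```

View pics/w2.png

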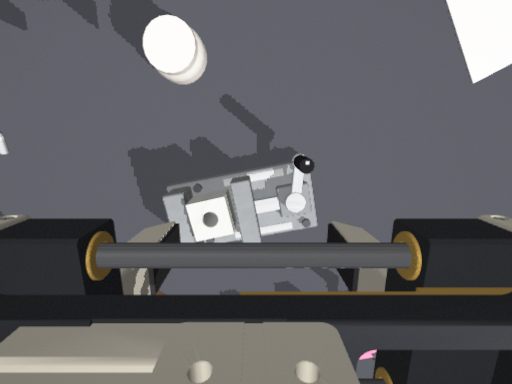

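```bash
python3 - <<'E'
from h import *
a=cv2.imread("pics/w2.png");cv2.imwrite("pics/c3.png",cv2.resize(a[140:260,150:330],(792,528),interpolation=2))
E
```

```text
(no output)
```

View pics/c3.png

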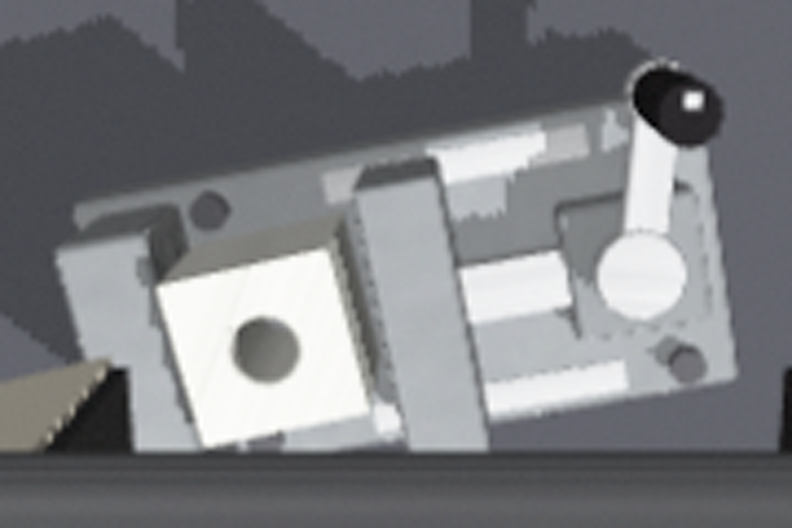

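```bash
python3 - <<'E'
from h import *
s=np.load("w2.npy");p,r=s[:3],s[3:]
f=lambda u,z:wpix(p,r,(150+u[0]/4.4,140+u[1]/4.4),z)
for k,u,z in [("hub",(641,275),.048),("knobtop",(693,105),.094),("bore",(266,349),.072),("j1",(440,182),.062),("j2",(487,440),.062),("bl",(155,290),.072),("br",(328,248),.072),("bbr",(370,410),.072),("bbl",(207,447),.072),("bedTL",(75,207),.022),("bedBR",(737,377),.022),("knobbase",(655,90),.048)]:
    print(k,f(u,z).round(4))
E
```

```text
hub [ 0.5916 -0.2455  0.048 ]
knobtop [ 0.6489 -0.2495  0.094 ]
bore [ 0.5758 -0.1346  0.072 ]
j1 [ 0.6229 -0.1846  0.062 ]
j2 [ 0.5436 -0.1987  0.062 ]
bl [ 0.5934 -0.1037  0.072 ]
br [ 0.6058 -0.1532  0.072 ]
bbr [ 0.5572 -0.1642  0.072 ]
bbl [ 0.5455 -0.1161  0.072 ]
bedTL [ 0.6069 -0.0665  0.022 ]
bedBR [ 0.5494 -0.2831  0.022 ]
knobbase [ 0.6477 -0.2473  0.048 ]
```

```bash
python3 - <<'E'
from h import *
o=ori(-np.pi/2)
env.gripper_to(.045,25)
env.move_pose((.6475,-.2485,.15),o)
env.servo_line((.6475,-.2485,.055),vel=.1)
print(env.read_tool_pos(),env.read_ft_force(),env.read_time())
for n in("side","scene"): cv2.imwrite(f"pics/{n}3.png",env.get_image(n)[:,:,::-1])
a=cv2.imread("pics/scene3.png");b=cv2.imread("pics/side3.png")
cv2.imwrite("pics/c4.png",np.hstack([cv2.resize(a[120:260,80:220],(400,400),interpolation=2),cv2.resize(b[180:320,250:390],(400,400),interpolation=2)]))
E
```

```text
[ 0.64790954 -0.24891963  0.05573506] [ 0.56840958  0.05008219 -0.06558633] 7.8917
```

View pics/c4.png

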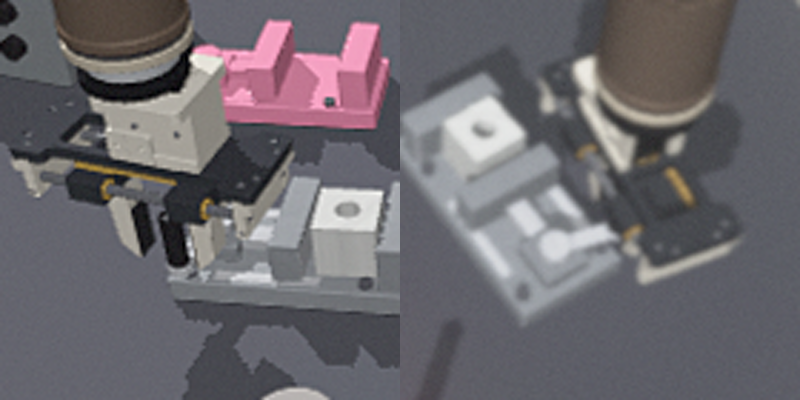

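The knob (scene crop 178,240) is between the open fingers with nothing touching. I'll close and crank in steps while watching the force.

```bash
python3 - <<'E'
from h import *
env.gripper_to(.0,25)
print(env.read_opening(),env.read_ft_force().round(2))
k=env.read_tool_pos()[:2]
c=np.array([.591,-.2462]); print(k-c,np.linalg.norm(k-c))
a0=np.arctan2(*(k-c)[::-1]);rr=.055
end=np.radians(9.5)-2.2
for a in np.linspace(a0,end,16)[1:]:
    t=c+rr*np.array([np.cos(a),np.sin(a)])
    env.servo_line((*t,.055),vel=.06)
    f=env.read_ft_force();print(round(np.degrees(a)),np.round(env.read_tool_pos()[:2]-t,4),f.round(1),round(env.read_opening(),4))
    if np.linalg.norm(f)>35: break
print(env.read_time())
E
```

```text
0.017851708897007816 [ 0.36 -0.27  0.82]
[ 0.05657391 -0.0023622 ] 0.056623206098983435
-10 [ 0.0012 -0.0003] [ 5.8 -0.9 -1.3] 0.0173
-18 [ 0.0009 -0.0006] [ 6.  -2.7 -2.2] 0.0175
-25 [ 0.0005 -0.0008] [ 4.9 -2.6 -1.7] 0.0172
-33 [ 0.0001 -0.0008] [ 4.  -3.4 -0.6] 0.0176
-40 [-0.0001 -0.0006] [ 3.2 -2.7 -0.7] 0.0174
-48 [-0.0003 -0.0004] [ 2.3 -2.2 -0.5] 0.0176
-56 [-0.0005 -0.0001] [ 0.9 -1.7  2.6] 0.0173
-63 [-0.0006  0.0002] [-0.8 -0.1  3. ] 0.0174
-71 [-0.0006  0.0005] [-1.6  1.7  5. ] 0.0178
-78 [-0.0003  0.0008] [-1.   3.7  6.6] 0.0173
-86 [-0.0001  0.001 ] [-0.4  4.1  5.2] 0.0176
-94 [0.0001 0.0012] [-0.4  5.2  6.1] 0.0179
-101 [0.0003 0.0013] [1.1 4.8 6.5] 0.0176
-109 [0.0031 0.0006] [ 9.4  0.1 -2.4] 0.0172
-117 [ 0.0064 -0.0009] [ 21.9  -5.4 -14.1] 0.018
12.675
```

```bash
python3 - <<'E'
from h import *
c=np.array([.591,-.2462]);rr=.055
for d in (-122,-127,-132,-137):
    a=np.radians(d);t=c+rr*np.array([np.cos(a),np.sin(a)])
    env.servo_line((*t,.055),vel=.06)
    f=env.read_ft_force();k=env.read_tool_pos()[:2]-c;print(d,"actual",np.degrees(np.arctan2(k[1],k[0])).round(1),k.round(4),f.round(1),round(env.read_opening(),4))
    if np.linalg.norm(f)>38: break
n="scene";cv2.imwrite(f"pics/{n}4.png",env.get_image(n)[:,:,::-1]);cv2.imwrite("pics/side4.png",env.get_image("side")[:,:,::-1])
a=cv2.imread("pics/scene4.png");b=cv2.imread("pics/side4.png")
cv2.imwrite("pics/c5.png",np.hstack([cv2.resize(a[120:260,110:250],(400,400),interpolation=2),cv2.resize(b[180:320,230:370],(400,400),interpolation=2)]))
print(env.read_time())
E
```

```text
-122 actual -114.6 [-0.0228 -0.0498] [ 23.3 -11.9 -16.9] 0.0177
-127 actual -119.7 [-0.0283 -0.0496] [ 19.4 -17.9 -18.2] 0.0175
-132 actual -132.3 [-0.0375 -0.0412] [-0.2 -0.3 -0.3] 0.0012
-137 actual -137.7 [-0.0405 -0.0368] [ 1.1  0.4 -0.8] 0.0005
13.775
```

View pics/c5.png

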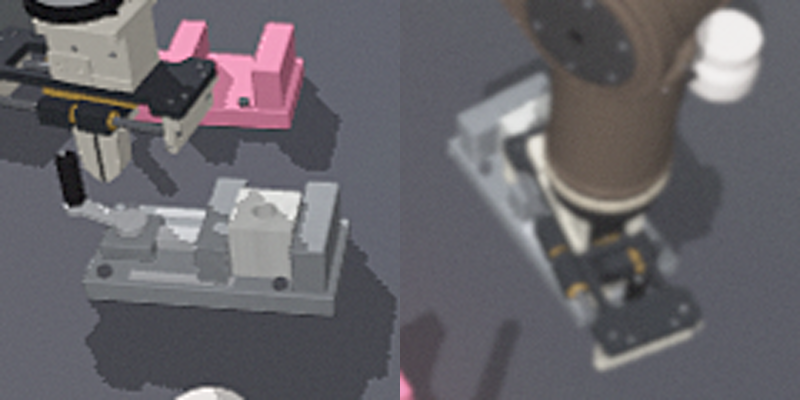

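The fingers slipped off the knob near the end stop. I'll lift off and measure where the crank was left.

```bash
python3 - <<'E'
from h import *
p=env.read_tool_pos();env.servo_line((p[0],p[1],.15),vel=.2)
env.gripper_to(.045)
env.move_pose((.62,-.19,.24),ori(-np.pi/2))
p,r=env.read_tool_pos(),env.read_tool_rot()
im=env.get_image("wrist");np.save("w5.npy",np.r_[p,r]);print(p,r,env.read_time())
for o,z in [("knob_grip",.074),("crank_pivot",.048),("bore_mouth",.072),("block",.022)]:
    for d in env.mark_of("wrist",o): print(o,np.round(d['uv'],1),round(d['score'],2),wpix(p,r,d['uv'],z).round(4))
cv2.imwrite("pics/c6.png",cv2.resize(im[140:260,150:330,::-1],(792,528),interpolation=2))
E
```

```text
[ 0.61982516 -0.1899341   0.23994373] [ 2.22080134e+00  2.53736107e-04 -2.22110605e+00] 15.9667
knob_grip [339.4 214.8] 0.74 [ 0.582  -0.2979  0.074 ]
crank_pivot [294.  203.8] 0.7 [ 0.5892 -0.2445  0.048 ]
bore_mouth [205.1 219.5] 0.85 [ 0.5751 -0.1289  0.072 ]
block [209.8 208. ] 0.67 [ 0.5757 -0.1271  0.022 ]
```

View pics/c6.png

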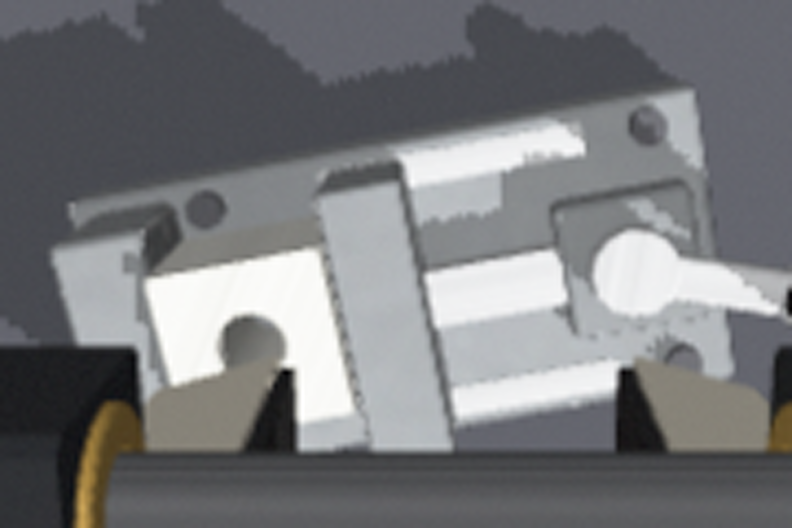

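```bash
python3 - <<'E'
from h import *
env.move_pose((.66,-.24,.24),ori(-np.pi/2))
p,r=env.read_tool_pos(),env.read_tool_rot()
im=env.get_image("wrist");np.save("w6.npy",np.r_[p,r]);print(p,r,env.read_time())
for o,z in [("knob_grip",.074),("crank_pivot",.048),("bore_mouth",.072),("block",.022)]:
    for d in env.mark_of("wrist",o): print(o,np.round(d['uv'],1),round(d['score'],2),wpix(p,r,d['uv'],z).round(4))
cv2.imwrite("pics/c7.png",cv2.resize(im[140:275,140:320,::-1],(792,594),interpolation=2))
E
```

```text
[ 0.65937736 -0.24214593  0.23926379] [-2.21896077  0.00397249  2.22177059] 16.5833
crank_pivot [254.  230.3] 0.88 [ 0.5909 -0.243   0.048 ]
block [180.4 231.8] 0.37 [ 0.5789 -0.1344  0.022 ]
```

View pics/c7.png

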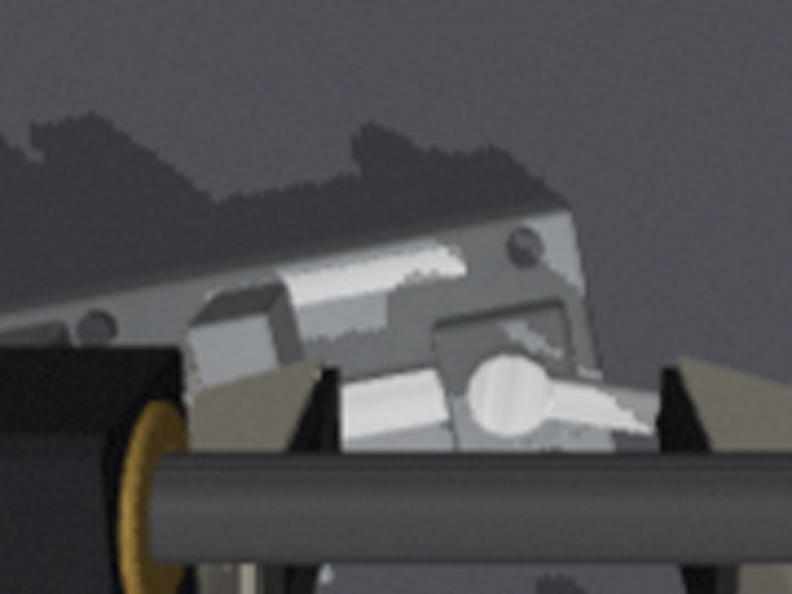

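```bash
python3 - <<'E'
from h import *
env.gripper_to(.085)
env.move_pose((.57,-.21,.24),ori(-np.pi/2))
p,r=env.read_tool_pos(),env.read_tool_rot()
im=env.get_image("wrist");np.save("w7.npy",np.r_[p,r]);print(p,r,env.read_time())
for o,z in [("knob_grip",.074),("crank_pivot",.048),("bore_mouth",.072),("block",.022)]:
    for d in env.mark_of("wrist",o): print(o,np.round(d['uv'],1),round(d['score'],2),wpix(p,r,d['uv'],z).round(4))
cv2.imwrite("pics/c8.png",cv2.resize(im[110:245,170:350,::-1],(792,594),interpolation=2))
E
```

```text
[ 0.56975232 -0.20937173  0.24044723] [-2.22214180e+00 -1.39155470e-03  2.21981068e+00] 18.1167
knob_grip [326.5 172.3] 0.7 [ 0.5857 -0.2974  0.074 ]
crank_pivot [280.3 164.3] 0.88 [ 0.5922 -0.2441  0.048 ]
bore_mouth [183.8 180. ] 0.59 [ 0.5759 -0.1241  0.072 ]
block [199.9 172.4] 0.82 [ 0.5776 -0.1343  0.022 ]
```

View pics/c8.png

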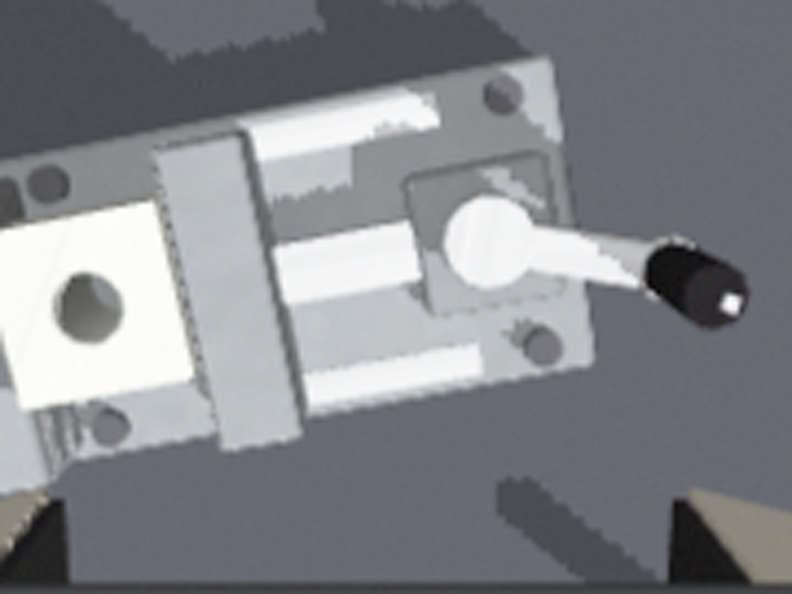

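```bash
python3 - <<'E'
from h import *
s=np.load("w7.npy");p,r=s[:3],s[3:]
f=lambda u,z:wpix(p,r,(170+u[0]/4.4,110+u[1]/4.4),z)
h=f((490,241),.048);k=f((720,296),.094);kb=f((668,262),.050)
print(h,k,kb);
for q in(k,kb):d=q-h;print(np.degrees(np.arctan2(d[1],d[0])),np.hypot(*d[:2]))
print("bore",f((88,307),.072))
for a,b,z in [((0,162),(548,57),.022),((160,460),(593,366),.022),((240,130),(302,437),.062),((153,200),(193,378),.072),((545,57),(595,365),.022)]:
  d=f(b,z)-f(a,z);print(np.degrees(np.arctan2(d[1],d[0])),f(a,z),f(b,z))
E
```

```text
[ 0.59154083 -0.24544429  0.048     ] [ 0.5830756 -0.3005131  0.094    ] [ 0.58562853 -0.29765997  0.05      ]
-98.7391559262461 0.0557156560630737
-96.46000063171485 0.05254933517812411
bore [ 0.57617357 -0.13174864  0.072     ]
-79.46667529234544 [ 0.61286419 -0.0950408   0.022     ] [ 0.64434571 -0.26435023  0.022     ]
-77.28988749884734 [ 0.51578552 -0.14074619  0.022     ] [ 0.54776084 -0.2825152   0.022     ]
-169.75869485074824 [ 0.62395142 -0.17418948  0.062     ] [ 0.53558742 -0.19015445  0.062     ]
-169.62987980802558 [ 0.60567423 -0.1511042   0.072     ] [ 0.55587647 -0.16021696  0.072     ]
-168.42668020086862 [ 0.6443458 -0.2634369  0.022    ] [ 0.54809377 -0.2831479   0.022     ]
```

```bash
python3 - <<'E'
from h import *
o=ori(np.radians(-20))
c=np.array([.5915,-.2455]);rr=.055
t=lambda d:c+rr*np.array([np.cos(np.radians(d)),np.sin(np.radians(d))])
env.gripper_to(.05,50)
env.move_pose((*t(-98.5),.15),o)
env.servo_line((*t(-98.5),.056),vel=.12)
print(env.read_ft_force().round(1))
env.gripper_to(0,50)
print(env.read_opening(),env.read_ft_force().round(1),env.read_tool_pos())
for d in (-102,-106,-110,-114,-118,-122,-126,-130):
    env.servo_line((*t(d),.056),vel=.05)
    f=env.read_ft_force();k=env.read_tool_pos()[:2]-c;print(d,"actual",np.degrees(np.arctan2(k[1],k[0])).round(1),k.round(4),f.round(1),round(env.read_opening(),4))
    if np.linalg.norm(f)>55 or np.degrees(np.arctan2(k[1],k[0]))<-116.5: break
print(env.read_time())
E
```

```text
[-0.9  0.1 -0.1]
0.01718996307916664 [-2.1  0.7  3. ] [ 0.58333269 -0.29983486  0.0561451 ]
-102 actual -101.7 [-0.0111 -0.0538] [ 2.6 -0.7  1. ] 0.0169
-106 actual -105.4 [-0.0146 -0.0529] [ 4.  -0.7  0.4] 0.0172
-110 actual -107.7 [-0.0167 -0.0523] [10.  -3.  -4.4] 0.0175
-114 actual -109.6 [-0.0184 -0.0517] [ 16.5  -6.8 -11.6] 0.0174
-118 actual -111.6 [-0.0202 -0.051 ] [ 21.5  -9.7 -18.2] 0.0171
-122 actual -113.6 [-0.0219 -0.0502] [ 28.8 -14.7 -23.8] 0.0171
-126 actual -115.5 [-0.0236 -0.0494] [ 34.4 -18.3 -30.2] 0.0173
-130 actual -117.5 [-0.0252 -0.0485] [ 39.6 -23.8 -36.8] 0.0173
23.7333
```

```bash
python3 - <<'E'
from h import *
c=np.array([.5915,-.2455]);rr=.055
t=lambda d:c+rr*np.array([np.cos(np.radians(d)),np.sin(np.radians(d))])
for d in (-126,-122,-119):
    env.servo_line((*t(d),.056),vel=.05)
    f=env.read_ft_force();k=env.read_tool_pos()[:2]-c;print(d,np.degrees(np.arctan2(k[1],k[0])).round(1),f.round(1))
env.gripper_to(.045)
p=env.read_tool_pos();print(p,env.read_ft_force().round(1));env.servo_line((p[0],p[1],.16),vel=.2)
env.gripper_to(.085)
env.move_pose((.57,-.19,.24),ori(-np.pi/2))
p,r=env.read_tool_pos(),env.read_tool_rot()
im=env.get_image("wrist");np.save("w8.npy",np.r_[p,r]);print(p,r,env.read_time())
for o,z in [("knob_grip",.074),("crank_pivot",.048),("bore_mouth",.072),("block",.022)]:
    for d in env.mark_of("wrist",o): print(o,np.round(d['uv'],1),round(d['score'],2),wpix(p,r,d['uv'],z).round(4))
cv2.imwrite("pics/c9.png",cv2.resize(im[110:245,170:350,::-1],(792,594),interpolation=2))
E
```

```text
-126 -114.7 [ 35.6 -20.5 -31.8]
-122 -112.7 [ 30.4 -15.5 -25. ]
-119 -111.4 [ 25.1 -12.1 -18.7]
[ 0.56440661 -0.29367877  0.05598638] [ 0.6 -0.5  1.2]
[ 0.56983613 -0.19027418  0.23983868] [ 2.22053818e+00  1.26925970e-03 -2.22096975e+00] 27.825
knob_grip [342.1 175. ] 0.87 [ 0.5825 -0.2974  0.074 ]
knob_grip [203.  179.6] 0.47 [ 0.5767 -0.1293  0.074 ]
crank_pivot [294.3 164.2] 0.89 [ 0.5923 -0.2432  0.048 ]
bore_mouth [207. 177.] 0.69 [ 0.5795 -0.1339  0.072 ]
bore_mouth [216.1 174. ] 0.33 [ 0.5832 -0.1451  0.072 ]
block [213.8 172.4] 0.85 [ 0.5775 -0.135   0.022 ]
```

View pics/c9.png

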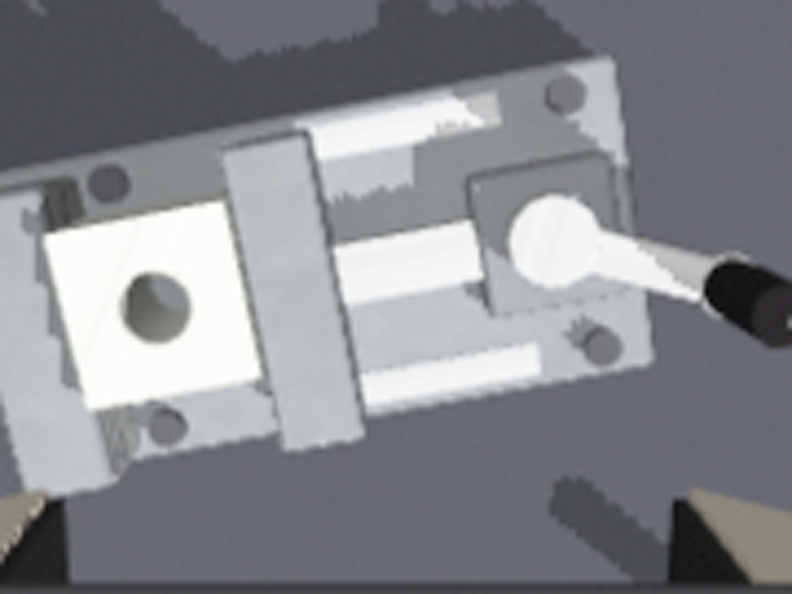

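```bash
python3 - <<'E'
from h import *
s=np.load("w8.npy");p,r=s[:3],s[3:]
f=lambda u,z:wpix(p,r,(170+u[0]/4.4,110+u[1]/4.4),z)
h=f((554,241),.048);k=f((790,321),.094);kb=f((727,280),.050)
print(h,k,kb);
for q in(k,kb):d=q-h;print(np.degrees(np.arctan2(d[1],d[0])),np.hypot(*d[:2]))
print("bore",f((156,307),.072))
cs=[f(q,.072) for q in[(43,238),(222,201),(262,376),(92,408)]];print(np.round(cs,4),np.mean(cs,0))
for a,b in[((314,130),(364,437)),((222,150),(284,449))]:
  q=[f(a,.062),f(b,.062)];d=q[1]-q[0];print(np.degrees(np.arctan2(d[1],d[0])),np.round(q,4))
E
```

```text
[ 0.59151992 -0.24528699  0.048     ] [ 0.57662754 -0.30005361  0.094     ] [ 0.58034348 -0.29634046  0.05      ]
-105.21229532581638 0.056755307062275426
-102.34819117642373 0.05226250416159782
bore [ 0.57611317 -0.13187386  0.072     ]
[[ 0.5952 -0.1018  0.072 ]
 [ 0.6053 -0.151   0.072 ]
 [ 0.5565 -0.1609  0.072 ]
 [ 0.5471 -0.1125  0.072 ]] [ 0.57601168 -0.13154617  0.072     ]
-171.08548232325458 [[ 0.6238 -0.1757  0.062 ]
 [ 0.5356 -0.1896  0.062 ]]
-169.650400082357 [[ 0.6184 -0.1502  0.062 ]
 [ 0.5319 -0.166   0.062 ]]
```

The crank sprang back to about 2.0 rad when I released it suddenly. I'll re-tighten it and ease the load off before opening the fingers.

```bash
python3 - <<'E'
from h import *
o=ori(np.radians(-20))
c=np.array([.5915,-.2455]);rr=.055
t=lambda d:c+rr*np.array([np.cos(np.radians(d)),np.sin(np.radians(d))])
def rep(d):
    f=env.read_ft_force();k=env.read_tool_pos()[:2]-c;a=np.degrees(np.arctan2(k[1],k[0]));print(d,a.round(1),f.round(1));return f
env.gripper_to(.045,50)
env.move_pose((*t(-104),.13),o)
env.servo_line((*t(-104),.056),vel=.15)
env.gripper_to(0,50);print(env.read_opening());rep(-104)
for d in (-112,-118): env.servo_line((*t(d),.056),vel=.06);rep(d)
env.pause(.1)
for d in np.arange(-116,-100,-0+1.5):
    env.servo_line((*t(d),.056),vel=.05);f=rep(d)
    if f[0]<2.0: break
env.gripper_to(.045)
rep("open")
p=env.read_tool_pos();env.servo_line((p[0],p[1],.14),vel=.2)
print(env.read_time())
E
```

```text
0.01697049034351599
-104 -103.8 [-0.4  0.2  4.1]
-112 -108.2 [11.3 -5.4 -6.3]
-118 -111.2 [ 20.5 -10.1 -15.3]
-116.0 -109.7 [ 18.2  -8.5 -12.3]
-114.5 -109.0 [ 16.3  -6.4 -10.6]
-113.0 -108.3 [12.9 -5.8 -8.4]
-111.5 -107.6 [11.3 -3.6 -5.9]
-110.0 -106.9 [ 9.2 -4.  -2.4]
-108.5 -106.1 [ 6.8 -2.6 -0.7]
-107.0 -105.5 [ 6.1 -1.2  0.6]
-105.5 -104.9 [3.6 0.1 5.8]
-104.0 -104.3 [0.6 0.2 7. ]
open -104.1 [-0.6  0.2  0.1]
35.3
```

```bash
python3 - <<'E'
from h import *
env.gripper_to(.07,30)
env.move_pose((.50,.205,.27),ori(-np.pi/2))
p,r=env.read_tool_pos(),env.read_tool_rot()
im=env.get_image("wrist");np.save("w9.npy",np.r_[p,r]);print(p,r,env.read_time())
cv2.imwrite("pics/w9.png",im[:,:,::-1])
for o,z in [("probe_grip",.118),("stand",0)]:
    for d in env.mark_of("wrist",o): print(o,np.round(d['uv'],1),round(d['score'],2),wpix(p,r,d['uv'],z).round(4))
sc=env.get_image("scene");cv2.imwrite("pics/c11.png",cv2.resize(sc[150:230,120:240,::-1],(780,520),interpolation=2))
E
```

```text
[0.500296   0.20426348 0.27003375] [-2.22142953e+00  8.40300882e-04  2.22095114e+00] 37.8833
probe_grip [250.5 264.3] 0.96 [0.4017 0.2079 0.118 ]
probe_grip [255.6 181.2] 0.71 [0.5079 0.2016 0.118 ]
stand [255.8 169. ] 0.72 [0.5055 0.2003 0.    ]
```

View pics/w9.png

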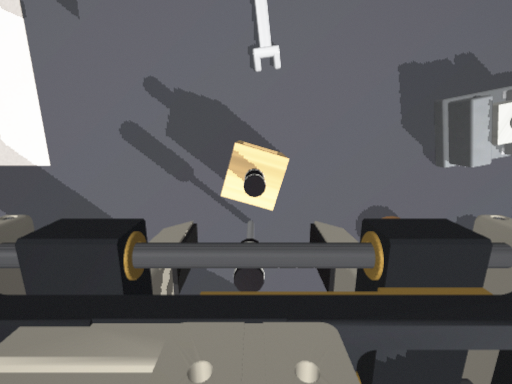

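View pics/c11.png

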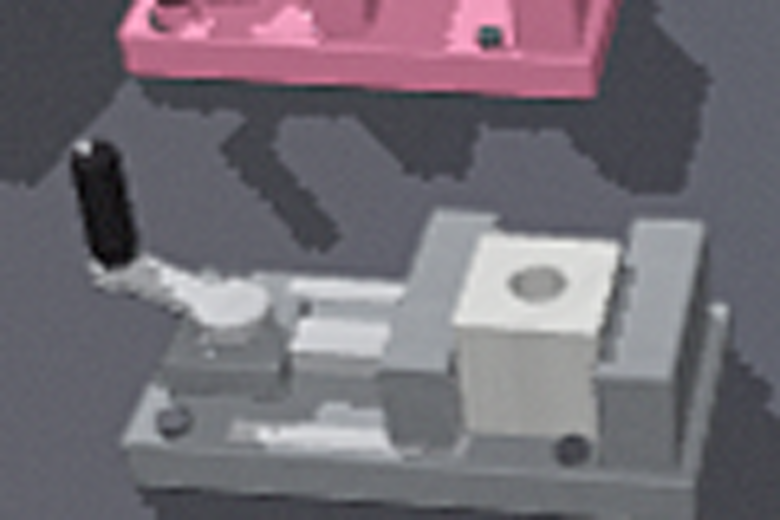

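```bash
python3 - <<'E'
from h import *
im=cv2.imread("pics/w9.png")
s=np.load("w9.npy");p,r=s[:3],s[3:]
g=cv2.cvtColor(im,cv2.COLOR_BGR2GRAY);c=g[160:205,235:275]
m=(c<30).astype(np.uint8);n,l,st,ce=cv2.connectedComponentsWithStats(m);print(st,ce.round(1))
print(wpix(p,r,(254.8,185.5),.146),onplane("scene",(202.9,193.5),.072))
cv2.imwrite("pics/c12.png",cv2.resize(im[130:220,200:310],(770,630),interpolation=2)[:600])
E
```

```text
[[   0    0   40   45 1774]
 [  12   11   14    4   26]] [[19.5 22.1]
 [18.2 12.2]]
[0.50850522 0.20267444 0.146     ] [ 0.57720806 -0.12869707  0.072     ]
```

View pics/c12.png

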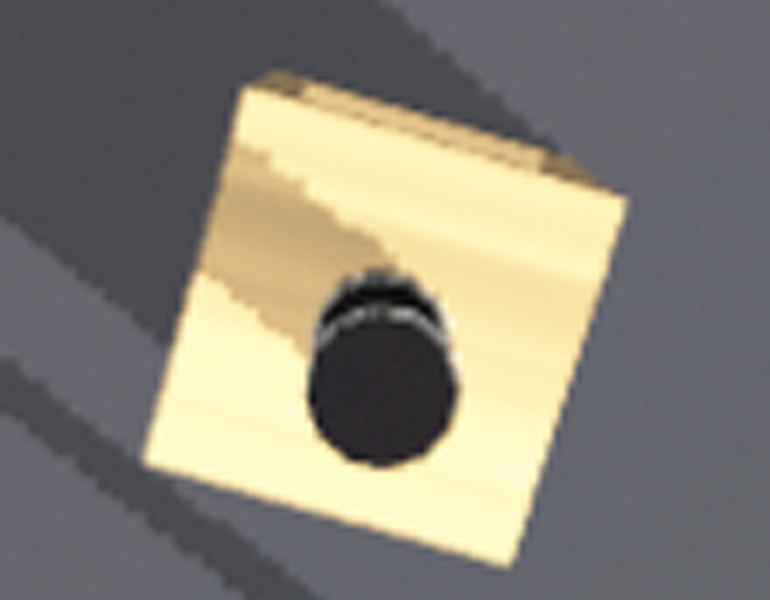

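```bash
python3 - <<'E'
from h import *
s=np.load("w9.npy");p,r=s[:3],s[3:]
f=lambda u,z:wpix(p,r,(200+u[0]/7,130+u[1]/7),z)
print(np.mean([f(q,.09) for q in[(243,85),(628,198),(511,567),(145,463)]],0),f((383,391),.146))
x,y=.5078,.2025
env.gripper_to(.06,30)
env.move_pose((x,y,.19),ori(-np.pi/2))
env.servo_line((x,y,.101),vel=.12)
print(env.read_tool_pos(),env.read_ft_force().round(1),env.read_time())
env.gripper_to(.0,30)
print(env.read_opening(),env.read_tool_pos(),env.read_ft_force().round(1))
p=env.read_tool_pos()
env.servo_line((x,y,.225),vel=.12)
print(env.read_opening(),env.read_tool_pos(),env.read_ft_force().round(2),env.read_time())
cv2.imwrite("pics/w13.png",env.get_image("wrist")[:,:,::-1]);
a=env.get_image("scene");b=env.get_image("side")
cv2.imwrite("pics/c13.png",np.hstack([cv2.resize(a[100:240,280:420,::-1],(400,400),interpolation=2),cv2.resize(b[60:200,120:260,::-1],(400,400),interpolation=2)]))
E
```

```text
[0.50727434 0.20270945 0.09      ] [0.50811863 0.20276524 0.146     ]
[0.50843008 0.20262044 0.10179812] [ 0.1  0.3 -0.2] 39.775
0.023613027318074804 [0.50779744 0.20261105 0.1010499 ] [-0.9  0.1  0.6]
0.02381164134923491 [0.5073176  0.20243031 0.22429942] [ 0.57 -0.45 -0.86] 41.625
```

View pics/c13.png

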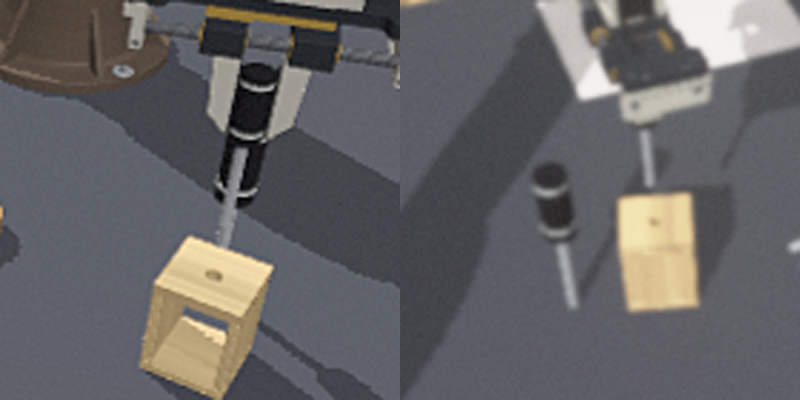

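View pics/w13.png

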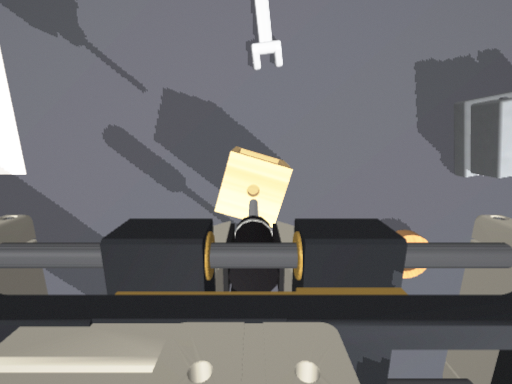

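```bash
python3 - <<'E'
from h import *
x,y=.5761,-.1318
env.move_pose((x,y,.215),ori(-np.pi/2))
env.servo_line((x,y,.174),vel=.1)
env.pause(.3)
p,r=env.read_tool_pos(),env.read_tool_rot();print(p,r,env.read_ft_force().round(2),env.read_opening(),env.read_time())
np.save("w14.npy",np.r_[p,r])
w=env.get_image("wrist");a=env.get_image("scene");b=env.get_image("side")
cv2.imwrite("pics/w14.png",w[:,:,::-1]);cv2.imwrite("pics/s14.png",a[:,:,::-1]);cv2.imwrite("pics/d14.png",b[:,:,::-1])
cv2.imwrite("pics/c14.png",np.hstack([cv2.resize(w[150:230,210:300,::-1],(450,400),interpolation=2),cv2.resize(a[150:230,165:235,::-1],(350,400),interpolation=2)]))
print("exp tip",wproj(p,r,(p[0],p[1],p[2]-.086)),"exp bore",wproj(p,r,(x,y,.072)))
for n in("scene","side"):print(n,proj(n,(p[0],p[1],p[2]-.086)),proj(n,(x,y,.072)))
for n in("wrist","scene","side"):
  for o in("bore_mouth","probe_tip"):print(n,o,[(np.round(d['uv'],1),round(d['score'],2)) for d in env.mark_of(n,o)])
E
```

```text
[ 0.57637259 -0.13190235  0.17446561] [ 2.22234337e+00 -5.43693032e-05 -2.22048646e+00] [ 0.78  0.07 -0.9 ] 0.023507862971544856 43.925
exp tip [253.31450892 202.33687819] exp bore [253.21311783 198.29501862]
scene [201.21461069 187.37234995] [201.80377741 192.94963819]
side [279.11904525 219.98477471] [278.7426863  223.97200928]
wrist bore_mouth [(array([250.1, 196.2]), 0.68)]
wrist probe_tip [(array([251.9, 202.8]), 0.73), (array([358.2, 178.5]), 0.52)]
scene bore_mouth [(array([201.7, 192.5]), 0.93)]
scene probe_tip [(array([201.5, 186.2]), 0.73)]
side bore_mouth [(array([278., 222.]), 0.71)]
side probe_tip [(array([180.7, 168.5]), 0.8), (array([278.9, 220.1]), 0.66)]
```

View pics/c14.png

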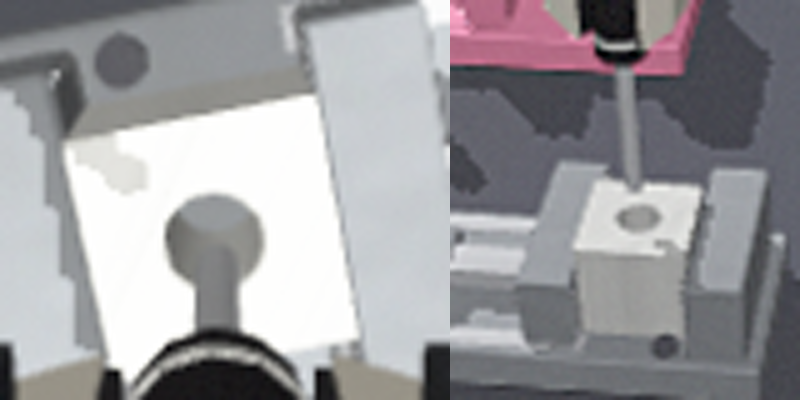

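View pics/d14.png

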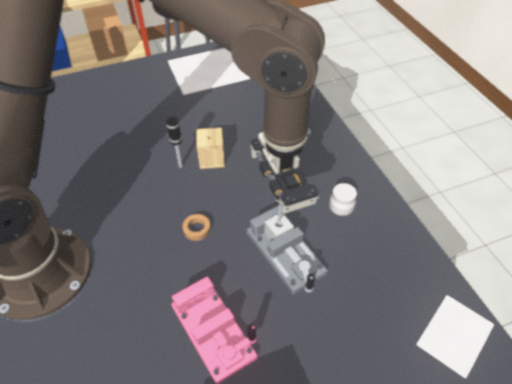

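```bash
python3 - <<'E'
from h import *
x,y=.5761,-.1307
env.servo_line((x,y,.174),vel=.02);env.pause(.2)
p,r=env.read_tool_pos(),env.read_tool_rot();print(p,env.read_time())
w=env.get_image("wrist");a=env.get_image("scene");b=env.get_image("side")
cv2.imwrite("pics/c15.png",np.hstack([cv2.resize(w[180:220,230:275,::-1],(400,356),interpolation=2),cv2.resize(a[170:205,180:220,::-1],(400,356),interpolation=2)]))
cv2.imwrite("pics/c16.png",cv2.resize(b[195:245,250:305,::-1],(660,600),interpolation=2))
E
```

```text
[ 0.5761049  -0.13069495  0.17401045] 44.825
```

View pics/c15.png

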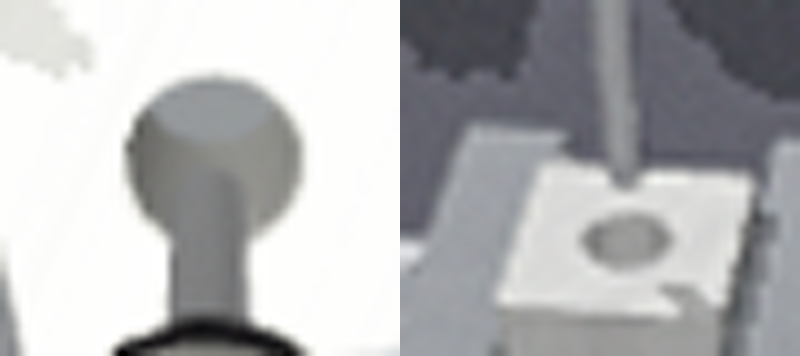

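View pics/c16.png

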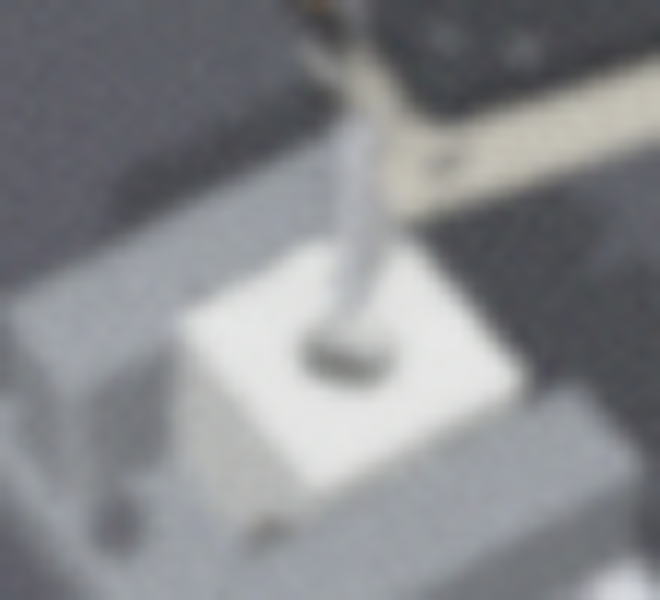

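The stem lines up with the bore in all three views to about 1 mm. Lowering now.

```bash
python3 - <<'E'
from h import *
x,y=.5761,-.131
env.servo_line((x,y,.148),vel=.03);f=env.read_ft_force();print(env.read_tool_pos(),f.round(2))
env.servo_line((x,y,.133),vel=.03);env.pause(.4)
p,r=env.read_tool_pos(),env.read_tool_rot();print(p,R.from_rotvec(r).as_matrix()[:,0].round(4),env.read_ft_force().round(2),env.read_opening(),env.read_time())
w=env.get_image("wrist");a=env.get_image("scene");b=env.get_image("side")
cv2.imwrite("pics/c17.png",np.hstack([cv2.resize(w[140:260,190:325,::-1],(400,356),interpolation=2),cv2.resize(a[150:220,140:220,::-1],(400,356),interpolation=2)]))
cv2.imwrite("pics/c18.png",cv2.resize(b[195:245,250:305,::-1],(660,600),interpolation=2))
E
```

```text
[ 0.57623411 -0.13107799  0.14819018] [-0.3  -0.08 -0.69]
[ 0.57614921 -0.13099357  0.13308012] [ 1.e-04 -0.e+00 -1.e+00] [ 0.25  0.61 -1.54] 0.02336619331967344 47.0417
```

View pics/c17.png

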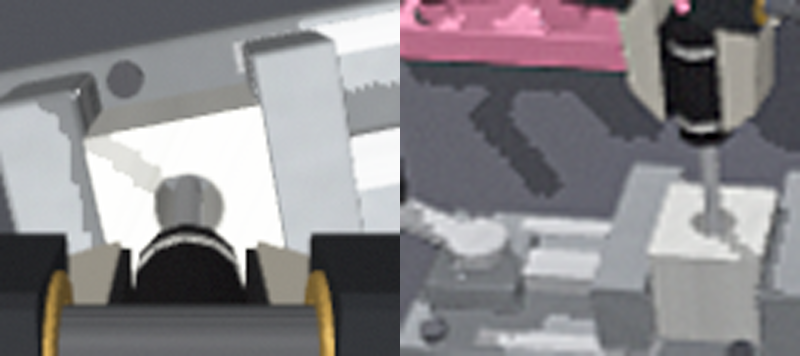

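View pics/c18.png

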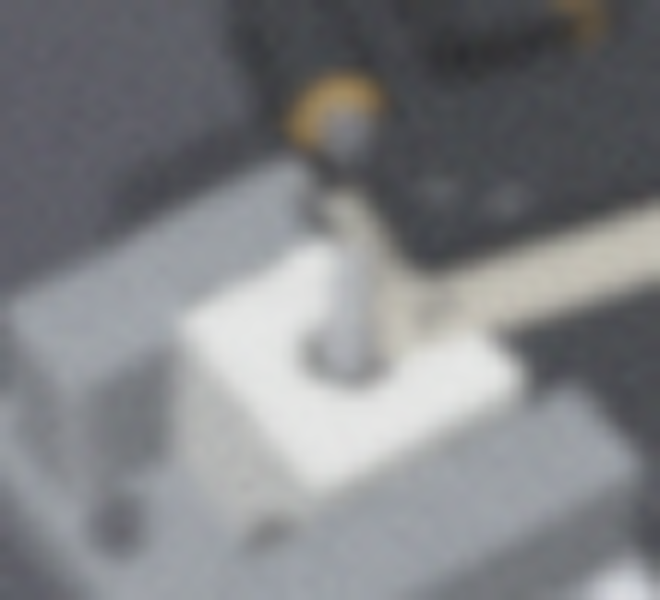

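```bash
python3 - <<'E'
from cell import env
import numpy as np
print(np.abs(env.read_qd()).max(),env.read_ft_force().round(2),env.read_time())
print(env.close_job())
E
```

```text
0.0015178383390482015 [-0.45 -0.38 -0.89] 47.1917
the job is handed in; nothing more can be done
None
```

I clamped the block with the grey vise and let go of the crank. I then moved the small probe from its stand into the bore and handed the job in at 47.2 s, still holding it. The hand-in gave no verdict.

**Vise:** On the first try the fingers slipped off the knob and left the crank at about 1.9 rad. I gripped it again across the direction of motion and turned it to about 2.24 rad, but on release it sprang back to about 2.0 rad. I then tightened it once more and eased the load off before opening the fingers.

**Probe:** I held it by the black handle (fingers 23.4 mm apart) and kept the tool vertical. From the tool height, I estimate the tip about 25 mm below the bore's mouth.

**Last checks:**
- **Centring:** in all three camera views the stem looked centred in the bore to about 1 mm. Before lowering, the scene camera had put the bore up to 3 mm further along y than the wrist camera. I relied mainly on the wrist camera.
- **Contact:** the wrist force showed no clear contact, staying at about 1.7 N or less while lowering and holding. The arm was still.
- **Clamp:** the jaw looked flush with the block, but I couldn't measure the clamping force. I estimate about 30 N from the crank's friction and spring-back. The crank rests at about 2.0 rad, past the required 1.8 but short of the 2.2 called firm.
- **Other objects:** I kept clear of the tub, tape roll and wrench, and the pictures showed no sign that they had moved. I didn't measure their positions again at the end.

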